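# Shelve the jar and the tin by height

## Task

Put the glass jar of nuts and the flat round tin away on the small two-bay rack, the jar in the bay with the high headroom and the tin in the bay with the low headroom. Each must stand upright on its bay's floor, slid back from the open landing until most of it is under the top board, and be left standing there.

Things in the scene. Friction and masses are not known exactly. Their poses are not given: they have to be found in the camera images.
- jar: Upright round glass jar of nuts with a red screw lid, 51 mm in diameter and 72 mm tall (glass body to 58 mm, fixed lid 47 mm in diameter above), about 0.16 kg. Starts standing on the worktop. Origin: centre of its underside; z up along the jar. (A fixed breathing mask on a stand, under 0.25 m tall, stands to the right of the work: come in above it.)
- tin: Flat round closed tin, gold band and dark green top, 61 mm in diameter (lower half 58 mm) and 23 mm tall, about 0.09 kg. Starts lying flat on the worktop, top up. Origin: centre of its underside; z up.
- tall_bay (a point): Fixed grey bay: floor 8 mm above worktop, headroom 80 mm, 112 mm wide inside. Point: on its floor, mid-width, below the top board's front edge; x level into the bay, y left, z up. Roofed from x=0 to a back wall at 67 mm; open landing, same floor, no walls, from x=0 to -70 mm. Top board 3 mm thick, its top 91 mm above worktop. Low bay adjoins left or right, centres 125 mm apart.
- low_bay (a point): Fixed bay beside the tall one, on a pale wooden plinth: floor 48 mm above worktop, headroom 40 mm, 112 mm wide inside. Point: on its floor, mid-width, below the top board's front edge; x level into the bay, y left, z up. Roofed from x=0 to a back wall at 67 mm; open landing, same floor, no walls, from x=0 to -70 mm. Top board as in the tall bay, at the same height.
There are look-alikes about, which are no part of the job. What is shaped like the jar but orange is not meant.

How it is judged:
By the outcome, as a careful person would: the job done as asked, in the order asked, and still so for the second after the job is handed in, with the robot touching nothing.
It also fails if it takes over 72 s, if anything falls off the work surface, if the arm or the gripper's body presses on something with over 40 N, if the wrist force passes 120 N, or if a joint passes its speed limit or range.

## Robot

A 6-joint arm with a two-finger parallel gripper is mounted at the origin on the work surface; the furniture and walls round the work are solid. World frame = base frame: x ahead of the robot, y to its left, z up, the work surface at z = 0. Lengths are in mm, angles in rad, forces in N, time in s.
With the tool pointing down it reaches from about 350 to 975 mm from the base axis. Payload 7.1 kg.
Tool frame: the origin (TCP) lies at the very end of the fingers, on their centre line; the grasp point (between the pads) lies 19 mm behind it (ctrl.grasp_offset is the distance from the TCP to the grasp point, in mm); z points along the fingers, y is the line along which they close (so a half turn about z gives the same grasp; the last joint's range is limited). The gripper opens to 88 mm and grips with 3 to 60 N. Pads are 20 mm wide; open, the fingers measure 115 mm over their backs; the gripper's body (75 mm by 178 mm) begins 61 mm behind the grasp point.
Start: joints at [-1.179, 0.423, 1.63, -0, 1.089, -0.019], TCP at [249.604, -572.976, 186.775] pointing down, gripper open.
Joint ranges: [-3, 3], [-0.9, 2.11], [0.09, 2.58], [-1.31, 4.45], [0.11, 2.69], [-2.54, 2.54]. Speed limits (rad/s): [2.39, 2.39, 3.01, 3.14, 3.14, 3.14].

## Interface

Orientations are given as a rotation vector (axis times angle).
In Python, from workcell import ctrl, viewer, ticket, models gives the robot as it stands.
- The arm moves only by the tool play_rows, never from a script. Its arguments are lists of equal length, an entry for each row: "dp": the shift along the world's x, y, z in mm, a list of three; "yaw": the turn about the world's z in degrees. In form: {"dp": [[tx, ty, tz], ...], "yaw": [yaw, ...]}. A call has 1 to 8 rows; each row shifts and turns the commanded pose from where the row before left it; what a row does not reach is not made up. A row lasts 1/12 s, in which the tool goes at most 41.7 mm and 7.16 degrees, less where a joint would pass 70% of its speed; a pose out of reach is approached as far as the arm can. A call is refused whole if a number of a shift passes 41.7 or a number of a turn 7.16, either way. A call with a gripper value outside its range is refused whole. "gripper" is the closure, from 0 (fully open) to 1 (shut), set as the call begins (left out, the last holds). The fingers move at their own pace and stop on an object; the grip force is fixed at half the most. Time passes only in rows, so rows that do not move let the fingers close. It gives the time, the measured TCP pose, the force, the opening and the grip force at its end, in the units of the state.
- ctrl.get_obs(): the state, without advancing time (a new reading comes with each control period).
- viewer.get_image(name): name is "scene" or "top"; returns a dict with "pixels" (400x640x3 uint8, red, green, blue), "range_z" (400x640 float32, mm along the optical axis (not along the pixel's ray), 0 where there is no reading), "fx", "fy", "cx", "cy" (pixels), "T" (4x4, takes a point from camera to world coordinates). Camera axes: x right, y up, looking along -z (the intrinsics and any distortion apply to the point x, -y, -z); pixel columns grow to the right and rows downward; lengths in mm; the calibration is good to about 2 mm. A picture is of the moment at which its call begins.
- ticket.close_job(): hands the job in; it is judged then, once.
Trained networks look in a picture, given as the dict that the camera call returned (one of the last four; its "shot" number tells which), for a name from the list of things; names that differ only in an ending like _2 or _b are one class to them, and where a whole thing is asked for, a point or a joint stands for the part that bears it (a point fixed in the world has none). Each returns a list of dicts, best first, with "conf" (0 to 1); they miss things now and then, are a little off and sometimes report something else, mostly with a low value. They report only what shows in the picture. A call takes as long as a camera call. They do not tell look-alikes from the thing itself.
- models.look_for(picture, name): "bbox" ([centre column, centre row, width, height] in pixels, round what is visible of it).
- models.landmark_of(picture, name): "location" ([column, row] in pixels: a listed point, or the origin of a listed thing).
The state is a dict: "t": time; "qpos": joint angles; "qvel": joint speeds; "joint_torque": joint torques, N m; "ee_pos": TCP position; "orientation": TCP orientation; "ft_force": force on the tool from outside, world axes, zero at the start; "moment": the same for the moment, N m; "width": finger opening in mm; "grasp_force": force on a finger pad.
Only numpy, scipy, OpenCV 4.12 (cv2) and the standard library are available. Lean on these libraries where they do the work, as an engineer would, in place of code of your own. Each camera call takes 0.05 s, during which the arm holds its last target. There are 200 camera calls.

## Working session

There is one attempt and no reset: what is moved stays moved. The work goes in short steps, Python scripts to look and compute and a tool call to move; the robot and the scene stay as the last step left them, time stands still between calls to the robot, and variables do not carry over. Pictures are saved under pics/ and viewed, at most 11 in all, crops included, and the job is handed in when it is done.

Besides the shell and the picture viewer there is one more tool, called in YAML: its name, and indented under it one key for each argument. play_rows: Moves the arm, as the interface text tells. Its arguments: {"type":"object","properties":{"dp":{"type":"array"},"yaw":{"type":"array"},"gripper":{"type":"number"}},"required":["dp","yaw"]}

```bash
mkdir -p pics; cat > h.py <<'E'
import numpy as np, cv2
from workcell import ctrl, viewer, ticket, models
def px2w(im,c,r,z=None):
    x=(c-im['cx'])/im['fx']; y=(r-im['cy'])/im['fy']; T=np.array(im['T'])
    d=T[:3,:3]@np.array([x,-y,-1.]); o=T[:3,3]
    if z is not None: return o+d*(z-o[2])/d[2]
    return o+d*im['range_z'][int(round(r)),int(round(c))]
def w2px(im,p):
    T=np.array(im['T']); q=T[:3,:3].T@(np.array(p)-T[:3,3])
    return im['cx']-im['fx']*q[0]/q[2], im['cy']+im['fy']*q[1]/q[2]
def save(im,n): cv2.imwrite('pics/'+n+'.png',im['pixels'][:,:,::-1])
E
python3 - <<'E'
from h import *
for n in ['scene','top']:
    im=viewer.get_image(n); save(im,n+'0'); print(n,[k for k in im], im['T'][:3,3] if hasattr(im['T'],'shape') else im['T'])
    for t in ['jar','tin']:
        for d in models.look_for(im,t)[:4]:
            b=d['bbox']; print(t,d['conf'],np.round(b),np.round(px2w(im,b[0],b[1])))
    for t in ['jar','tin','tall_bay','low_bay']:
        for d in models.landmark_of(im,t)[:3]:
            b=d['location']; print('lm',t,d['conf'],np.round(b),np.round(px2w(im,*b)))
E
```

```text
scene ['pixels', 'range_z', 'fx', 'fy', 'cx', 'cy', 'T', 'shot'] [ -16.60673225 -537.47400324  438.80540977]
jar 0.81 [325. 250.  29.  53.] [ 336. -196.  137.]
tin 0.56 [263. 230.  32.  24.] [433.  64.  24.]
lm jar 0.65 [325. 264.] [ 330. -201.  120.]
lm tin 0.84 [266. 234.] [433.  56.  17.]
lm tall_bay 0.85 [396. 234.] [ 377. -272.  176.]
lm tall_bay 0.18 [265. 234.] [432.  56.  18.]
lm low_bay 0.83 [349. 198.] [619.  14.  48.]
top ['pixels', 'range_z', 'fx', 'fy', 'cx', 'cy', 'T', 'shot'] [384.86635008 -17.28440645 923.0219867 ]
jar 0.97 [338. 239.  26.  26.] [449. -76.  72.]
jar 0.71 [390. 214.  33.  28.] [ 498. -179.   70.]
tin 0.68 [263. 242.  29.  30.] [446.  78.  24.]
lm jar 0.8 [333. 242.] [442. -64.  73.]
lm jar 0.56 [385. 218.] [ 491. -169.   72.]
lm tin 0.58 [262. 243.] [443.  80.  24.]
lm tall_bay 0.58 [346. 154.] [639. -99.   9.]
lm low_bay 0.59 [290. 148.] [641.  23.  49.]
```

View pics/scene0.png

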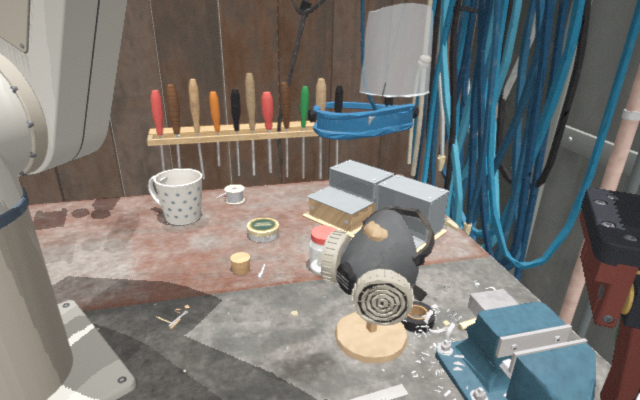

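View pics/top0.png

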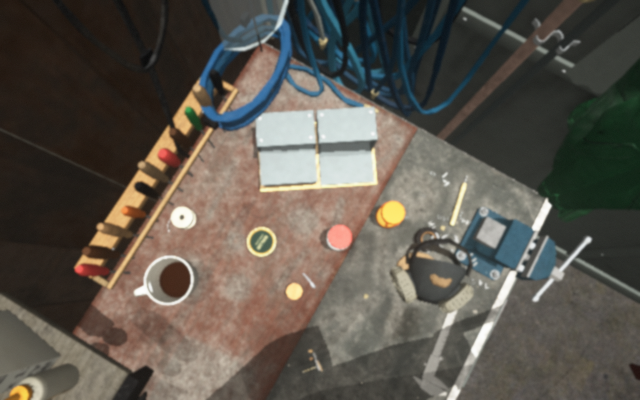

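Top view: red-lid jar at (338,238), orange look-alike at (390,214), tin at (262,242) with decoys white spool (182,217) and cork/lid (294,291). The rack is at (316,148), with the low bay on the left and the tall bay on the right. I choose the jar at (338,238) and the tin at (262,242), then measure finely and crop.

```bash
cat > m.py <<'E'
from h import *
def cloud(im):
    rr,cc=np.mgrid[0:400,0:640]; z=im['range_z']; x=(cc-im['cx'])/im['fx']; y=(rr-im['cy'])/im['fy']
    T=np.array(im['T']); P=np.stack([x*z,-y*z,-z],-1)@T[:3,:3].T+T[:3,3]; P[z==0]=np.nan; return P
def circ(P,c,r,zlo,zhi,h=30):
    S=P[r-h:r+h,c-h:c+h].reshape(-1,3); S=S[(S[:,2]>zlo)&(S[:,2]<zhi)]
    (x,y),rad=cv2.minEnclosingCircle(S[:,:2].astype(np.float32))
    return np.round([x,y,rad,np.median(S[:,2]),len(S)],1), np.round(S[:,:2].mean(0),1)
E
python3 - <<'E'
from m import *
im=viewer.get_image('top'); P=cloud(im)
print('jar',circ(P,338,239,66,80,24)); print('tin',circ(P,262,242,17,30,24)); print('orange',circ(P,390,214,62,80,24))
S=P[90:205,240:395].reshape(-1,3)
for n,lo,hi in [('roof',85,97),('lowfloor',44,53),('tallfloor',4,12)]:
    s=S[(S[:,2]>lo)&(S[:,2]<hi)]; 
    m=((P[...,2]>lo)&(P[...,2]<hi)); m[:90]=0;m[205:]=0;m[:,:240]=0;m[:,395:]=0
    k,l,st,_=cv2.connectedComponentsWithStats(m.astype(np.uint8))
    for i in range(1,k):
        if st[i,4]<300: continue
        q=P[l==i]; R=cv2.minAreaRect(q[:,:2].astype(np.float32)); print(n,st[i,4],np.round(R[0],1),np.round(R[1],1),round(R[2],2),np.round(np.median(q[:,2]),1),np.round(cv2.boxPoints(R)).tolist())
c=cv2.resize(im['pixels'][90:270,230:420,::-1],None,fx=3.1,fy=3.1,interpolation=cv2.INTER_CUBIC); cv2.imwrite('pics/crop1.png',c)
o=ctrl.get_obs(); print(o['orientation'],o['ee_pos'],o['ft_force'],o['width'],ctrl.grasp_offset,o['t'])
# tall obstacles
m=(P[...,2]>140)&(P[...,0]>300)&(P[...,0]<720)&(P[...,1]>-320)&(P[...,1]<200)
k,l,st,_=cv2.connectedComponentsWithStats(m.astype(np.uint8))
for i in range(1,k):
    if st[i,4]>60: q=P[l==i]; print('tall',st[i,4],np.round(q.min(0)),np.round(q.max(0)))
E
```

```text
jar (array([454.4, -77.3,  23.2,  71.9, 431. ]), array([454.2, -77.2]))
tin (array([448. ,  83.3,  30.4,  23.9, 663. ]), array([447.8,  82.9]))
orange (array([ 502.8, -185.3,   23.5,   71.7,  435. ]), array([ 502.4, -184.5]))
roof 1936 [679.5 -92.9] [ 70.5 119.6] 3.85 91.5 [[640.0, -36.0], [648.0, -155.0], [719.0, -150.0], [711.0, -31.0]]
roof 1933 [671.6  32. ] [ 70.9 118.9] 3.69 91.7 [[632.0, 89.0], [640.0, -30.0], [711.0, -25.0], [703.0, 94.0]]
lowfloor 2144 [607.7  27.8] [ 83.3 117.8] 3.9 48.7 [[562.0, 84.0], [570.0, -34.0], [653.0, -28.0], [645.0, 89.0]]
tallfloor 2698 [615.6 -35.6] [100.5 255.6] 3.68 8.2 [[557.0, 89.0], [574.0, -166.0], [674.0, -160.0], [658.0, 95.0]]
[ 3.07552081e+00  6.40718873e-01 -2.65147444e-06] [ 249.58207085 -572.99327048  186.78640532] [-0.39380221  0.45448861  0.09786737] 87.68926637633227 18.700000000000003 0.75
tall 1358 [633. 154. 290.] [708. 200. 498.]
tall 240 [707. 137. 140.] [720. 155. 247.]
tall 2637 [585.  41. 140.] [720. 200. 261.]
tall 137 [602. 194. 168.] [617. 200. 256.]
tall 2117 [ 336. -304.  140.] [ 443. -198.  196.]
tall 325 [ 339. -208.  140.] [ 385. -171.  152.]
tall 335 [ 318. -311.  140.] [ 358. -262.  153.]
```

View pics/crop1.png

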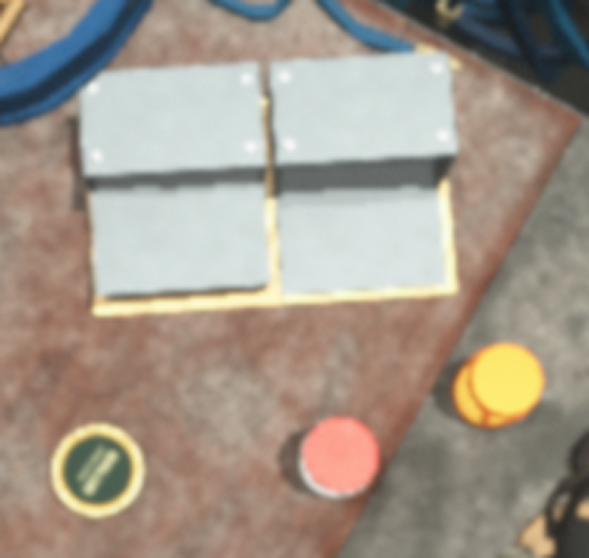

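The crop confirms the red lid jar, the green tin, the low bay on the left (raised wooden plinth) and the tall bay on the right. Rack yaw is about 3.8°. I rise first, so as to pass over the mask.

play_rows:
  dp:
    - [0,0,40]
    - [0,0,40]
    - [0,0,40]
    - [10,30,0]
    - [10,30,0]
    - [10,30,0]
    - [10,30,0]
    - [10,30,0]
  yaw: [0,0,0,0,0,0,0,0]
  gripper: 0

```text
t: 1.42
ee_pos: [299.7, -421.6, 306.9]
orientation: [3.075, 0.64, 0.0]
ft_force: [-0.6, -0.8, -0.6]
width: 87.9
grasp_force: 0.0
```

play_rows:
  dp:
    - [15,35,0]
    - [15,35,0]
    - [15,35,0]
    - [15,35,0]
    - [15,35,0]
    - [15,35,0]
    - [15,35,0]
    - [15,35,0]
  yaw: [0,0,0,0,0,0,0,0]

```text
t: 2.08
ee_pos: [419.9, -141.2, 307.1]
orientation: [3.075, 0.64, 0.001]
ft_force: [0.8, 0.0, -0.8]
width: 87.6
grasp_force: 0.0
```

```bash
python3 - <<'E'
from m import *
o=ctrl.get_obs(); print(o['ee_pos'],o['orientation'],o['qpos'],o['t'])
im=viewer.get_image('top'); P=cloud(im)
for x in range(520,720,20):
    m=(P[...,0]>x)&(P[...,0]<x+20)&(P[...,1]>0)&(P[...,1]<220)&(P[...,2]>110)
    m2=m&(P[...,2]<300); q=P[m2]
    if len(q): i=q[:,1].argmin(); print(x,len(q),np.round(q[i]),np.round(q[:,2].min()))
E
```

```text
[ 419.93627162 -141.23400198  307.13872818] [3.07513571e+00 6.40311706e-01 1.17039492e-03] [-3.51276450e-01  8.83975261e-03  1.87439249e+00 -3.28655209e-05
  1.25746328e+00  8.08952126e-01] 2.0833
540 21 [559. 215. 152.] 138.0
560 174 [580. 203. 146.] 140.0
580 120 [600. 192. 142.] 138.0
600 391 [620. 180. 140.] 118.0
620 236 [639. 148. 186.] 138.0
640 1006 [659.  95. 152.] 122.0
660 745 [679.  71. 199.] 140.0
680 526 [699.  54. 200.] 137.0
700 1125 [720.  41. 158.] 120.0
```

play_rows:
  dp:
    - [17,32,0]
    - [17,32,0]
    - [0,0,-40]
    - [0,0,-40]
    - [0,0,-40]
    - [0,0,-40]
    - [0,0,-40]
    - [0,0,-40]
  yaw: [0,0,0,0,0,0,0,0]

```text
t: 2.8
ee_pos: [453.8, -79.0, 65.5]
orientation: [3.075, 0.641, 0.002]
ft_force: [1.0, 0.0, 0.2]
width: 87.8
grasp_force: 0.0
```

play_rows:
  dp:
    - [0,0,-25]
    - [0,0,-15]
    - [0,0,-10]
    - [0,0,0]
  yaw: [0,0,0,0]

```text
t: 3.13
ee_pos: [452.5, -78.8, 15.2]
orientation: [-3.074, -0.64, 0.005]
ft_force: [0.5, 0.8, 0.7]
width: 87.7
grasp_force: 0.0
```

play_rows:
  dp:
    - [0,0,0]
    - [0,0,0]
    - [0,0,0]
    - [0,0,0]
    - [0,0,0]
    - [0,0,0]
    - [0,0,0]
    - [0,0,0]
  yaw: [0,0,0,0,0,0,0,0]
  gripper: 1

```text
t: 3.8
ee_pos: [453.9, -79.0, 17.1]
orientation: [3.075, 0.641, 0.001]
ft_force: [-0.8, 1.9, 5.5]
width: 46.2
grasp_force: 30.0
```

play_rows:
  dp:
    - [0,0,10]
    - [0,0,20]
    - [0,0,30]
    - [0,0,30]
    - [0,0,0]
  yaw: [0,0,0,0,0]

```text
t: 4.22
ee_pos: [456.8, -79.6, 111.6]
orientation: [3.073, 0.64, 0.011]
ft_force: [1.0, -1.0, -0.9]
width: 46.5
grasp_force: 30.0
```

```bash
python3 - <<'E'
from m import *
o=ctrl.get_obs(); print(o['ee_pos'],o['ft_force'],o['width'],o['grasp_force'],o['qpos'])
im=viewer.get_image('scene'); a=im['pixels'][130:330,230:470,::-1]
im=viewer.get_image('top'); b=im['pixels'][130:330,230:470,::-1]
cv2.imwrite('pics/g1.png',cv2.resize(np.vstack([a,b])[:, :],None,fx=1.5,fy=1.5))
E
```

```text
[456.75111303 -79.61624073 111.61953587] [ 1.011121   -1.02879208 -0.87050615] 46.5110424314481 29.999667406082153 [-1.98246062e-01  3.00307585e-01  2.04032422e+00  1.28058074e-06
  7.93195004e-01  9.61736269e-01]
```

View pics/g1.png

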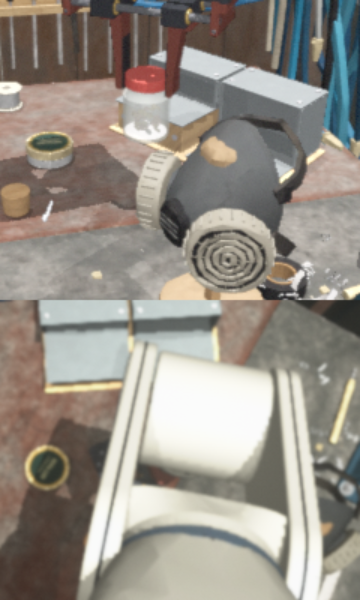

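The jar is held and lifted: the lid is at about (327,183) in the scene view. I check its height and tilt against the TCP.

```bash
python3 - <<'E'
from m import *
o=ctrl.get_obs(); print(o['ee_pos'],o['width'])
im=viewer.get_image('scene'); P=cloud(im)
for r in range(170,230,3): print(r,[ (np.round(P[r,c]).tolist(),im['pixels'][r,c].tolist()) for c in (316,327,336)])
print(w2px(im,o['ee_pos']))
cv2.imwrite('pics/g2.png',cv2.resize(im['pixels'][120:240,260:400,::-1],None,fx=4.5,fy=4.5,interpolation=cv2.INTER_CUBIC))
E
```

```text
[454.27310344 -79.14201268 107.97650963] 46.73261799264659
170 [([716.0, 213.0, 26.0], [87, 69, 58]), ([742.0, 200.0, 23.0], [87, 70, 62]), ([632.0, 67.0, 91.0], [164, 170, 171])]
173 [([718.0, 215.0, 16.0], [85, 66, 57]), ([742.0, 200.0, 15.0], [88, 71, 60]), ([652.0, 85.0, 73.0], [105, 108, 108])]
176 [([718.0, 215.0, 8.0], [85, 67, 60]), ([468.0, -66.0, 162.0], [161, 78, 72]), ([653.0, 86.0, 66.0], [106, 106, 106])]
179 [([446.0, -64.0, 162.0], [159, 78, 73]), ([459.0, -76.0, 163.0], [156, 70, 65]), ([471.0, -84.0, 162.0], [164, 79, 74])]
182 [([438.0, -72.0, 162.0], [157, 75, 70]), ([451.0, -84.0, 162.0], [160, 77, 72]), ([462.0, -92.0, 162.0], [159, 76, 71])]
185 [([431.0, -80.0, 162.0], [170, 84, 80]), ([443.0, -92.0, 162.0], [161, 77, 71]), ([455.0, -99.0, 161.0], [160, 74, 69])]
188 [([429.0, -82.0, 158.0], [170, 72, 68]), ([438.0, -96.0, 160.0], [198, 92, 84]), ([452.0, -102.0, 158.0], [170, 73, 70])]
191 [([431.0, -80.0, 152.0], [170, 82, 75]), ([438.0, -97.0, 155.0], [182, 83, 74]), ([451.0, -104.0, 154.0], [170, 75, 72])]
194 [([432.0, -79.0, 146.0], [200, 201, 197]), ([4
[... 888 characters left out ...]
-83.0, 112.0], [249, 247, 246]), ([437.0, -99.0, 115.0], [192, 195, 190]), ([452.0, -104.0, 112.0], [229, 228, 225])]
218 [([431.0, -81.0, 105.0], [252, 250, 249]), ([437.0, -99.0, 110.0], [216, 214, 213]), ([451.0, -106.0, 108.0], [250, 248, 248])]
221 [([429.0, -83.0, 101.0], [251, 249, 248]), ([437.0, -100.0, 105.0], [216, 215, 213]), ([451.0, -106.0, 102.0], [250, 248, 247])]
224 [([429.0, -83.0, 96.0], [195, 190, 185]), ([437.0, -100.0, 99.0], [255, 255, 254]), ([452.0, -105.0, 96.0], [187, 182, 173])]
227 [([544.0, 34.0, -0.0], [182, 160, 148]), ([439.0, -98.0, 92.0], [188, 184, 176]), ([569.0, 3.0, 3.0], [255, 234, 193])]
(np.float64(325.66350531840123), np.float64(211.4428761841565))
```

View pics/g2.png

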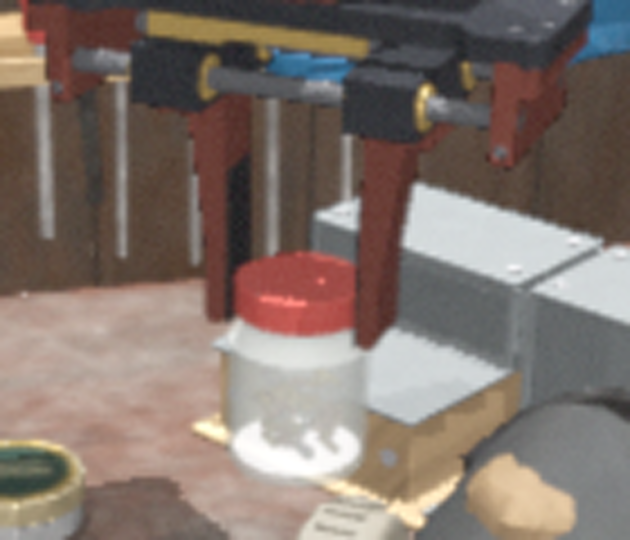

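The fingers hold only the lid: the tips show at about px (343,197), while the reported TCP projects to row 211. The reported TCP seems to disagree with the real tips, so I measure that.

```bash
python3 - <<'E'
from m import *
o=ctrl.get_obs(); print(np.round(o['ee_pos'],1),np.round(o['orientation'],3),np.round(o['qpos'],4))
im=viewer.get_image('scene'); P=cloud(im)
rgb=im['pixels'].astype(int)
m=(rgb[...,0]>rgb[...,1]*1.6)&(P[...,2]<230)&(np.hypot(P[...,0]-454,P[...,1]+79)<70)&(rgb[...,0]<150)
for c0,c1 in((300,316),(337,356)):
    mm=m.copy(); mm[:,:c0]=0; mm[:,c1:]=0; q=P[mm]; 
    low=q[q[:,2]<np.nanpercentile(q[:,2],30)]; print(len(q),'zmin',np.round(np.sort(q[:,2])[:8]),np.round(low.mean(0)),np.round(low.min(0)),np.round(low.max(0)))
for r in range(150,202,4): print(r,[np.round(P[r,c]).tolist() for c in (308,343)], rgb[r,308],rgb[r,343])
E
```

```text
[453.2 -78.9 106.9] [3.076 0.641 0.   ] [-0.1982  0.3075  2.0453  0.      0.7886  0.9617]
331 zmin [145. 145. 146. 146. 148. 148. 148. 149.] [433. -60. 163.] [429. -71. 145.] [446. -54. 180.]
387 zmin [146. 147. 147. 147. 148. 148. 148. 149.] [ 458. -109.  159.] [ 452. -114.  146.] [474. -83. 171.]
150 [[430.0, -62.0, 214.0], [436.0, -128.0, 230.0]] [106  63  54] [53 53 57]
154 [[432.0, -60.0, 207.0], [455.0, -111.0, 215.0]] [102  57  51] [107  64  54]
158 [[432.0, -60.0, 200.0], [455.0, -112.0, 209.0]] [101  56  48] [105  59  50]
162 [[432.0, -60.0, 193.0], [455.0, -112.0, 203.0]] [103  62  55] [107  62  55]
166 [[433.0, -59.0, 187.0], [456.0, -111.0, 196.0]] [104  60  53] [103  60  52]
170 [[432.0, -61.0, 181.0], [454.0, -113.0, 190.0]] [105  61  55] [107  65  54]
174 [[432.0, -60.0, 174.0], [455.0, -112.0, 183.0]] [103  61  56] [104  60  52]
178 [[432.0, -61.0, 167.0], [455.0, -113.0, 177.0]] [97 54 46] [104  59  53]
182 [[432.0, -60.0, 160.0], [455.0, -113.0, 171.0]] [103  62  55] [104  64  55]
186 [[433.0, -59.0, 153.0], [456.0, -113.0, 164.0]] [101  58  51] [97 58 54]
190 [[433.0, -60.0, 146.0], [456.0, -113.0, 157.0]] [102  62  54] [93 56 49]
194 [[641.0, 162.0, 0.0], [458.0, -112.0, 149.0]] [180 163 154] [92 55 48]
198 [[628.0, 148.0, -1.0], [609.0, 23.0, 48.0]] [179 164 154] [206 208 210]
```

Real tips sit about 38 mm above the reported TCP (tips 145, reading 107), so I correct z by that. The lid grip is firm and upright, so I carry on to the tall landing.

play_rows:
  dp:
    - [16,-2,0]
    - [32,-4,0]
    - [32,-4,0]
    - [32,-4,0]
    - [30,-4,0]
    - [16,-2,0]
    - [0,0,0]
  yaw: [-3,-4,-4,-4,-4,-1,0]

```text
t: 5.0
ee_pos: [614.0, -99.3, 104.8]
orientation: [-3.14, -0.096, 0.0]
ft_force: [-0.0, 0.3, -0.7]
width: 46.4
grasp_force: 30.0
```

play_rows:
  dp:
    - [0,0,-15]
    - [0,0,-20]
    - [0,0,-20]
    - [0,0,-15]
    - [0,0,-6]
    - [0,0,0]
  yaw: [0,0,0,0,0,0]

```text
t: 5.5
ee_pos: [608.5, -98.5, 28.0]
orientation: [-3.139, -0.098, 0.009]
ft_force: [0.2, 0.3, -2.8]
width: 46.2
grasp_force: 30.0
```

```bash
python3 - <<'E'
from m import *
o=ctrl.get_obs(); print(np.round(o['ee_pos'],1),np.round(o['orientation'],3),o['ft_force'],o['width'])
im=viewer.get_image('scene'); P=cloud(im);rgb=im['pixels'].astype(int)
m=(np.hypot(P[...,0]-612,P[...,1]+98)<45)&(rgb[...,0]>rgb[...,1]*1.6)&(rgb[...,0]>140)
q=P[m]; print(len(q), np.round(q.min(0)) if len(q) else'',np.round(q.max(0)) if len(q) else '')
cv2.imwrite('pics/g3.png',cv2.resize(im['pixels'][130:280,290:470,::-1],None,fx=4,fy=4,interpolation=cv2.INTER_CUBIC))
E
```

```text
[608.5 -98.5  28. ] [-3.139 -0.098  0.009] [ 0.20877911  0.25125105 -2.7547576 ] 46.20958220423545
163 [ 584. -114.   75.] [628. -78.  83.]
```

View pics/g3.png

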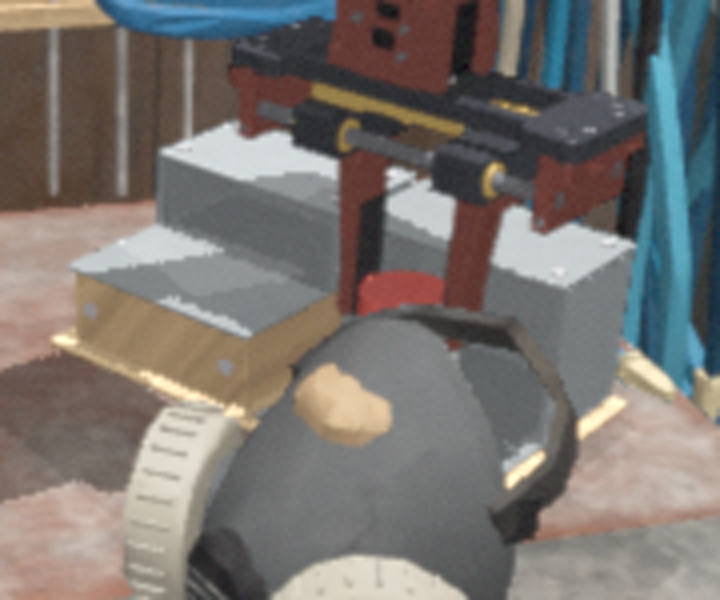

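The jar is over the tall landing, with its lid top at z≈83 (80 when standing). I lower the last millimetres and release.

play_rows:
  dp:
    - [0,0,-2]
    - [0,0,-2]
    - [0,0,0]
    - [0,0,0]
  yaw: [0,0,0,0]

```text
t: 5.88
ee_pos: [612.0, -99.0, 27.4]
orientation: [3.14, 0.097, 0.001]
ft_force: [0.6, 0.1, -1.3]
width: 46.3
grasp_force: 30.0
```

play_rows:
  dp:
    - [0,0,-0.5]
    - [0,0,0]
    - [0,0,0]
    - [0,0,0]
  yaw: [0,0,0,0]

```text
t: 6.22
ee_pos: [611.7, -99.0, 26.4]
orientation: [3.14, 0.097, 0.0]
ft_force: [0.5, -1.0, -1.7]
width: 46.3
grasp_force: 30.0
```

play_rows:
  dp:
    - [0,0,-1]
    - [0,0,-1]
    - [0,0,0]
    - [0,0,0]
  yaw: [0,0,0,0]

```text
t: 6.55
ee_pos: [612.3, -99.0, 25.2]
orientation: [3.14, 0.097, 0.002]
ft_force: [-1.2, 1.2, 5.5]
width: 46.4
grasp_force: 30.0
```

play_rows:
  dp:
    - [0,0,0]
    - [0,0,0]
    - [0,0,0]
    - [0,0,0]
  yaw: [0,0,0,0]
  gripper: 0.2

```text
t: 6.88
ee_pos: [611.5, -99.0, 24.1]
orientation: [-3.14, -0.097, 0.0]
ft_force: [0.4, -0.3, -0.2]
width: 68.8
grasp_force: 0.0
```

play_rows:
  dp:
    - [0,0,20]
    - [0,0,40]
    - [-35,-2.3,0]
    - [-35,-2.3,0]
    - [0,0,0]
  yaw: [0,0,0,0,0]

```text
t: 7.3
ee_pos: [534.4, -103.0, 83.5]
orientation: [-3.139, -0.096, 0.011]
ft_force: [-0.5, 0.1, -0.6]
width: 70.7
grasp_force: 0.0
```

play_rows:
  dp:
    - [0,0,-30]
    - [0,0,-30]
    - [0,0,-28]
    - [0,0,0]
    - [0,0,0]
    - [0,0,0]
  yaw: [0,0,0,0,0,0]
  gripper: 0.7

```text
t: 7.8
ee_pos: [542.3, -103.7, -2.9]
orientation: [3.14, 0.097, 0.001]
ft_force: [0.2, -0.8, -0.7]
width: 33.7
grasp_force: 0.0
```

```bash
python3 - <<'E'
from m import *
o=ctrl.get_obs(); print(np.round(o['ee_pos'],1),o['ft_force'],o['width'])
im=viewer.get_image('scene'); P=cloud(im);rgb=im['pixels'].astype(int)
m=(np.hypot(P[...,0]-612,P[...,1]+98)<45)&(rgb[...,0]>rgb[...,1]*1.6)&(rgb[...,0]>140)
q=P[m]; print(len(q), np.round(q.min(0)) if len(q) else'',np.round(q.max(0)) if len(q) else '')
im=viewer.get_image('top');cv2.imwrite('pics/g4.png',np.vstack([cv2.resize(i['pixels'][a:a+150,b:b+240,::-1],None,fx=2,fy=2) for i,a,b in((viewer.get_image('scene'),130,270),(im,90,230))]))
E
```

```text
[ 542.3 -103.7   -2.9] [ 0.17972164 -0.77861929 -0.71869501] 33.66288553419068
8 [ 614. -111.   77.] [ 628. -101.   80.]
```

View pics/g4.png

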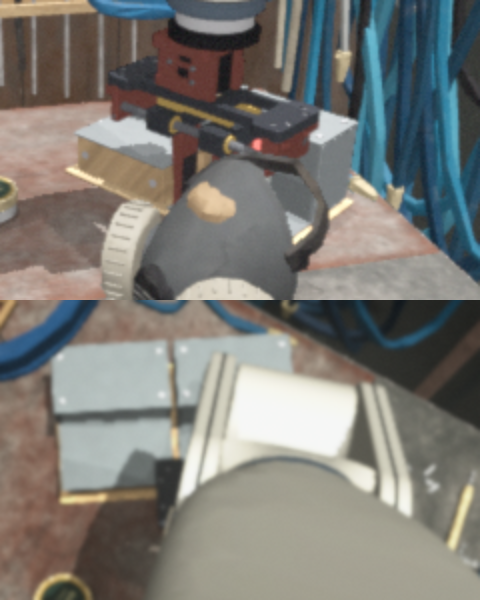

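Tool is behind the jar, which still stands at the landing (lid z≈80, x≈612). Now I push gently.

play_rows:
  dp:
    - [16,1,0]
    - [12,0.8,0]
    - [6,0.4,0]
    - [5,0.3,0]
    - [5,0.3,0]
    - [5,0.3,0]
    - [5,0.3,0]
    - [5,0.3,0]
  yaw: [0,0,0,0,0,0,0,0]

```text
t: 8.62
ee_pos: [600.4, -99.9, -3.7]
orientation: [-3.14, -0.097, 0.001]
ft_force: [-2.3, -0.1, 3.9]
width: 26.3
grasp_force: 2.0
```

play_rows:
  dp:
    - [5,0.3,0]
    - [5,0.3,0]
    - [4,0.3,0]
    - [4,0.3,0]
    - [3,0.2,0]
    - [0,0,0]
    - [0,0,0]
  yaw: [0,0,0,0,0,0,0]

```text
t: 9.2
ee_pos: [622.3, -98.5, -3.8]
orientation: [3.14, 0.097, 0.002]
ft_force: [0.3, -0.5, 0.2]
width: 26.6
grasp_force: 0.0
```

play_rows:
  dp:
    - [3,0.2,0]
    - [2,0,0]
    - [0,0,0]
    - [-20,-1.3,0]
    - [-40,-2.6,0]
    - [-30,-2,0]
    - [0,0,40]
    - [0,0,40]
  yaw: [0,0,0,0,0,0,0,0]

```text
t: 9.87
ee_pos: [532.4, -103.7, 74.9]
orientation: [-3.138, -0.096, 0.011]
ft_force: [1.7, 0.4, 0.7]
width: 26.5
grasp_force: 0.0
```

play_rows:
  dp:
    - [0,0,40]
    - [-20,35,0]
    - [-20,35,0]
    - [-15,35,0]
    - [-10,35,0]
    - [-10,30,0]
    - [-2,12,0]
    - [0,0,0]
  yaw: [0,4,4,4,4,0,0,0]
  gripper: 0

```text
t: 10.53
ee_pos: [459.3, 80.1, 116.6]
orientation: [-3.095, -0.538, -0.002]
ft_force: [0.6, -0.8, 0.4]
width: 76.2
grasp_force: 0.0
```

```bash
python3 - <<'E'
from m import *
o=ctrl.get_obs(); print(np.round(o['ee_pos'],1),np.round(o['orientation'],3),o['ft_force'],o['width'],o['qpos'],o['t'])
im=viewer.get_image('scene'); P=cloud(im);rgb=im['pixels'].astype(int)
im2=viewer.get_image('top'); P2=cloud(im2); r2=im2['pixels'].astype(int)
for p,g in((P,rgb),(P2,r2)):
    m=(np.hypot(p[...,0]-655,p[...,1]+95)<55)&(g[...,0]>g[...,1]*1.5)&(g[...,0]>70)&(p[...,2]>30)
    q=p[m]; print(len(q), np.round(q.min(0)) if len(q) else'',np.round(q.max(0)) if len(q) else '')
    m=(np.hypot(p[...,0]-655,p[...,1]+95)<45)&(p[...,2]>15)&(p[...,2]<72)&(p[...,0]<640)
    q=p[m]; print('body',len(q), np.round(q.min(0)) if len(q) else'',np.round(q.max(0)) if len(q) else '')
print('tips', [np.round(w2px(im,np.array(o['ee_pos'])+[0,0,38]))])
cv2.imwrite('pics/g5.png',np.vstack([cv2.resize(i['pixels'][a:a+150,b:b+200,::-1],None,fx=2,fy=2) for i,a,b in((im,130,270),(im2,90,230))]))
E
```

```text
[459.3  80.1 116.6] [-3.095e+00 -5.380e-01 -2.000e-03] [ 0.62568285 -0.83765326  0.42749382] 76.1507254214472 [1.46849287e-01 2.98097540e-01 2.02697524e+00 4.91488171e-04
 8.15449311e-01 1.37304630e+00] 10.5333
243 [ 632. -123.   66.] [665. -75.  81.]
body 67 [ 634. -116.   31.] [640. -84.  72.]
81 [ 636. -114.   70.] [646. -81.  83.]
body 116 [ 634. -112.   15.] [640. -79.  71.]
tips [array([266., 158.])]
```

View pics/g5.png

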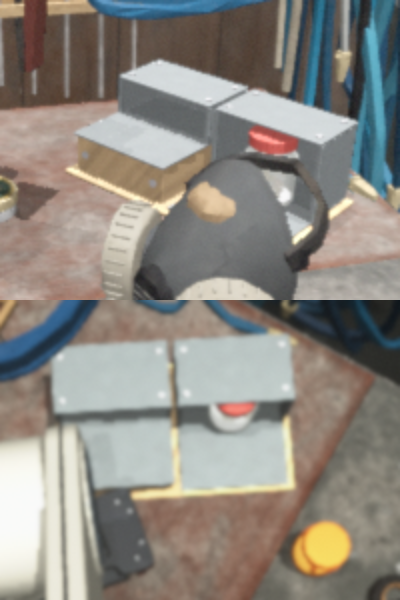

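The jar stands upright in the tall bay (lid front edge x≈636, so its centre is about 15 mm under the board). Next is the tin.

play_rows:
  dp:
    - [-11,3,0]
    - [0,0,-35]
    - [0,0,-35]
    - [0,0,-35]
    - [0,0,-20]
    - [0,0,-10]
    - [0,0,0]
    - [0,0,0]
  yaw: [0,0,0,0,0,0,0,0]

```text
t: 11.3
ee_pos: [448.6, 80.3, -18.5]
orientation: [-3.096, -0.531, 0.001]
ft_force: [0.2, -0.2, 0.4]
width: 87.9
grasp_force: 0.0
```

```bash
python3 - <<'E'
from m import *
o=ctrl.get_obs(); print(np.round(o['ee_pos'],1),o['ft_force'],o['width'])
im=viewer.get_image('scene'); P=cloud(im);rgb=im['pixels'].astype(int)
m=(rgb[...,0]>rgb[...,1]*1.5)&(rgb[...,1]<75)&(P[...,2]<110)&(P[...,2]>6)&(np.hypot(P[...,0]-448,P[...,1]-83)<75)
k,l,st,_=cv2.connectedComponentsWithStats(m.astype(np.uint8))
for i in range(1,k):
    if st[i,4]>25: q=P[l==i]; print(st[i],np.round(q.min(0)),np.round(q.max(0)))
cv2.imwrite('pics/g6.png',cv2.resize(im['pixels'][150:260,210:330,::-1],None,fx=4.5,fy=4.5,interpolation=cv2.INTER_CUBIC))
E
```

```text
[448.6  80.3 -18.5] [ 0.1634416  -0.15683859  0.40682854] 87.90484464296075
[234 186  12  38 194] [409. 113.  19.] [441. 130. 102.]
[282 201  10  35 281] [452.  19.  18.] [475.  35.  89.]
```

View pics/g6.png

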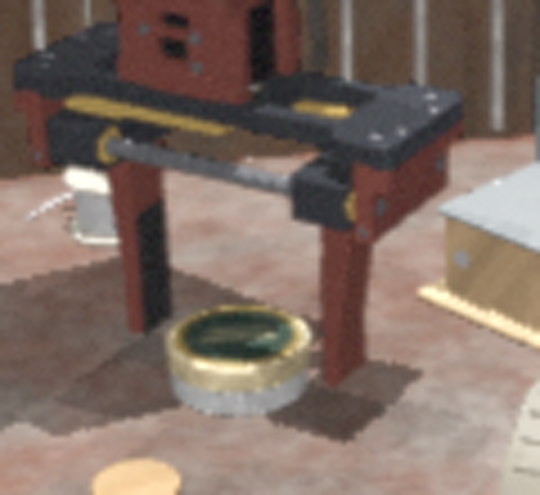

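Fingers straddle the tin with tips at about z=18. I lower 12 more and close.

play_rows:
  dp:
    - [0,2,-6]
    - [0,0,-4]
    - [0,0,-2]
    - [0,0,0]
  yaw: [0,0,0,0]

```text
t: 11.68
ee_pos: [448.6, 82.9, -30.7]
orientation: [3.096, 0.533, 0.0]
ft_force: [-0.1, -0.8, 0.1]
width: 87.9
grasp_force: 0.0
```

play_rows:
  dp:
    - [0,0,0]
    - [0,0,0]
    - [0,0,0]
    - [0,0,0]
    - [0,0,0]
    - [0,0,0]
  yaw: [0,0,0,0,0,0]
  gripper: 1

```text
t: 12.18
ee_pos: [448.7, 82.8, -30.6]
orientation: [-3.096, -0.533, -0.0]
ft_force: [-0.7, 0.2, 0.7]
width: 60.2
grasp_force: 30.0
```

play_rows:
  dp:
    - [0,0,10]
    - [0,0,30]
    - [0,0,40]
    - [0,0,40]
    - [0,0,0]
  yaw: [0,0,0,0,0]

```text
t: 12.6
ee_pos: [453.0, 83.5, 95.9]
orientation: [3.096, 0.533, 0.017]
ft_force: [2.0, 0.3, -0.4]
width: 59.8
grasp_force: 30.0
```

```bash
python3 - <<'E'
from m import *
o=ctrl.get_obs(); print(np.round(o['ee_pos'],1),o['ft_force'],o['width'],o['grasp_force'])
im=viewer.get_image('scene'); P=cloud(im)
c,r=map(int,w2px(im,np.array(o['ee_pos'])+[0,0,50]))
for rr in range(r-14,r+20,3): print(rr,c,np.round(P[rr,c]),np.round(P[rr,c-8]),im['pixels'][rr,c])
E
```

```text
[453.   83.5  95.9] [ 1.98190345  0.26712937 -0.36452969] 59.76607658241852 29.999768435955048
149 262 [602. 279.  89.] [549. 238. 111.] [90 70 55]
152 262 [603. 281.  81.] [549. 238. 105.] [88 64 53]
155 262 [603. 282.  73.] [549. 239.  97.] [84 66 49]
158 262 [463.  96. 150.] [452. 106. 150.] [59 65 53]
161 262 [453.  84. 150.] [442.  94. 150.] [77 79 69]
164 262 [444.  72. 150.] [434.  83. 149.] [41 53 50]
167 262 [435.  60. 150.] [425.  70. 150.] [155 139 101]
170 262 [434.  60. 145.] [423.  68. 145.] [163 149 120]
173 262 [432.  57. 140.] [423.  69. 139.] [162 148 124]
176 262 [433.  59. 134.] [424.  71. 132.] [162 161 161]
179 262 [433.  59. 128.] [424.  72. 126.] [152 151 151]
182 262 [600. 282.   4.] [582. 290.   7.] [95 76 64]
```

The tin is held level (top z≈150, width 60). I move to the low landing, a bit right of its middle to keep clear of the blue ring.

play_rows:
  dp:
    - [15,-7,0]
    - [30,-13,0]
    - [35,-15,0]
    - [35,-15,0]
    - [25,-11,0]
    - [10,-5,0]
    - [0,0,0]
    - [0,0,0]
  yaw: [0,0,0,0,0,0,0,0]

```text
t: 13.32
ee_pos: [596.6, 16.9, 87.8]
orientation: [-3.095, -0.532, 0.006]
ft_force: [0.2, 0.8, -1.1]
width: 59.8
grasp_force: 30.0
```

play_rows:
  dp:
    - [0,0,-15]
    - [0,0,-20]
    - [0,0,-20]
    - [0,0,-12]
    - [0,0,0]
    - [0,0,0]
    - [0,0,0]
  yaw: [0,0,0,0,0,0,0]

```text
t: 13.9
ee_pos: [598.6, 17.2, 23.1]
orientation: [3.096, 0.534, 0.001]
ft_force: [0.6, 0.5, -0.8]
width: 59.4
grasp_force: 30.0
```

play_rows:
  dp:
    - [0,0,-2]
    - [0,0,-1.5]
    - [0,0,-1]
    - [0,0,0]
    - [0,0,0]
  yaw: [0,0,0,0,0]

```text
t: 14.32
ee_pos: [598.7, 16.8, 18.0]
orientation: [3.096, 0.533, 0.0]
ft_force: [0.3, -0.7, -1.3]
width: 60.0
grasp_force: 30.0
```

play_rows:
  dp:
    - [0,0,-1]
    - [0,0,0]
    - [0,0,0]
    - [0,0,0]
  yaw: [0,0,0,0]

```text
t: 14.65
ee_pos: [598.9, 16.8, 17.4]
orientation: [3.096, 0.533, 0.001]
ft_force: [-1.9, -1.8, 5.2]
width: 59.9
grasp_force: 30.0
```

play_rows:
  dp:
    - [0,0,0]
    - [0,0,0]
    - [0,0,0]
    - [0,0,0]
  yaw: [0,0,0,0]
  gripper: 0.15

```text
t: 14.98
ee_pos: [598.6, 16.8, 16.7]
orientation: [-3.096, -0.533, 0.0]
ft_force: [-0.5, 0.5, -0.6]
width: 74.6
grasp_force: 0.0
```

play_rows:
  dp:
    - [0,0,15]
    - [0,0,35]
    - [-30,-2,0]
    - [-30,-2,0]
    - [-19,-1,0]
    - [0,0,0]
    - [0,0,0]
  yaw: [0,0,-4,-4,0,0,0]

```text
t: 15.57
ee_pos: [519.6, 11.8, 67.0]
orientation: [3.126, 0.316, 0.001]
ft_force: [0.6, -0.5, 0.6]
width: 74.7
grasp_force: 0.0
```

play_rows:
  dp:
    - [0,0,-20]
    - [0,0,-20]
    - [0,0,-8]
    - [0,0,0]
    - [0,0,0]
    - [0,0,0]
  yaw: [0,0,0,0,0,0]
  gripper: 0.66

```text
t: 16.07
ee_pos: [520.7, 11.9, 19.3]
orientation: [3.126, 0.316, 0.002]
ft_force: [0.4, 0.2, 0.1]
width: 38.4
grasp_force: 0.0
```

```bash
python3 - <<'E'
from m import *
o=ctrl.get_obs(); print(np.round(o['ee_pos'],1),np.round(o['orientation'],3),o['ft_force'],o['width'])
im=viewer.get_image('scene'); P=cloud(im)
m=(np.hypot(P[...,0]-599,P[...,1]-17)<40)&(P[...,2]>66)&(P[...,2]<78); q=P[m]; print(len(q),np.round(q.min(0)),np.round(q.max(0)),np.median(q[:,2]))
cv2.imwrite('pics/g7.png',cv2.resize(im['pixels'][130:250,240:400,::-1],None,fx=4,fy=4,interpolation=cv2.INTER_CUBIC))
E
```

```text
[520.7  11.9  19.3] [3.126e+00 3.160e-01 2.000e-03] [0.4011211  0.15439381 0.12891337] 38.38274742417551
296 [565. -16.  66.] [626.  41.  73.] 71.03429322573626
```

View pics/g7.png

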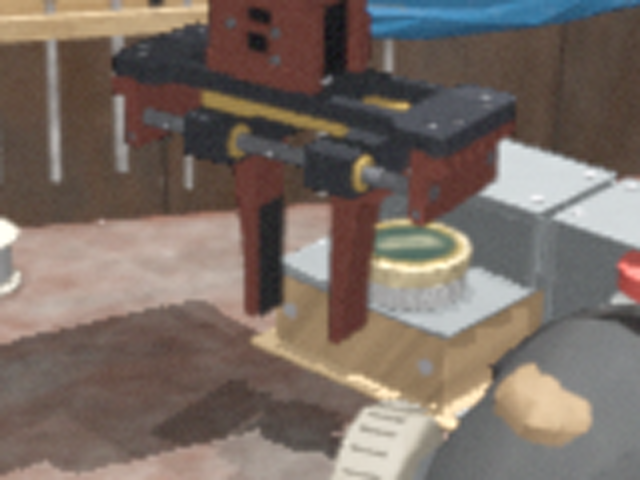

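The tin sits flat on the low landing (top z≈71, centre about (596,14)), fingers behind it. I push.

play_rows:
  dp:
    - [15,1,0]
    - [15,1,0]
    - [8,0.5,0]
    - [5,0.3,0]
    - [5,0.3,0]
    - [5,0.3,0]
    - [5,0.3,0]
    - [5,0.4,0]
  yaw: [0,0,0,0,0,0,0,0]

```text
t: 16.78
ee_pos: [582.6, 15.9, 18.8]
orientation: [-3.126, -0.316, 0.001]
ft_force: [-0.4, 0.1, 0.6]
width: 29.9
grasp_force: 0.6
```

play_rows:
  dp:
    - [5,0.3,0]
    - [5,0.3,0]
    - [5,0.3,0]
    - [5,0.3,0]
    - [5,0.4,0]
    - [4,0.3,0]
    - [3,0.2,0]
    - [0,0,0]
  yaw: [0,0,0,0,0,0,0,0]

```text
t: 17.45
ee_pos: [615.5, 18.1, 18.8]
orientation: [3.126, 0.316, 0.001]
ft_force: [-0.3, -0.9, 0.4]
width: 29.9
grasp_force: 0.0
```

play_rows:
  dp:
    - [1,0,0]
    - [0,0,0]
    - [0,0,0]
  yaw: [0,0,0]

```text
t: 17.7
ee_pos: [615.6, 18.0, 18.8]
orientation: [-3.126, -0.316, -0.0]
ft_force: [-0.2, -0.2, -0.4]
width: 29.7
grasp_force: 0.0
```

Back off clear and check both.

play_rows:
  dp:
    - [-10,-0.7,0]
    - [-30,-2,0]
    - [-40,-2.6,0]
    - [-30,0,30]
    - [-30,0,40]
    - [-30,0,40]
    - [-20,0,40]
    - [0,0,0]
  yaw: [0,0,0,0,0,0,0,0]

```text
t: 18.37
ee_pos: [436.7, 12.7, 157.5]
orientation: [3.125, 0.316, 0.011]
ft_force: [0.7, 0.6, 0.1]
width: 30.1
grasp_force: 0.0
```

play_rows:
  dp:
    - [-30,40,0]
    - [-20,40,0]
    - [0,40,0]
    - [0,40,0]
    - [0,0,0]
    - [0,0,0]
  yaw: [0,0,0,0,0,0]

```text
t: 18.87
ee_pos: [393.2, 164.9, 151.7]
orientation: [3.125, 0.323, -0.0]
ft_force: [0.2, -1.0, -0.8]
width: 29.8
grasp_force: 0.0
```

```bash
python3 - <<'E'
from m import *
o=ctrl.get_obs(); print(np.round(o['ee_pos'],1),o['ft_force'],o['t'])
im=viewer.get_image('scene'); im2=viewer.get_image('top')
B=np.array([636,29.5]);J=np.array([644,-95.5]);X=np.array([.998,.066]);Y=np.array([-.066,.998])
for i in(im,im2):
    P=cloud(i)
    for n,O,lo,hi in(('tin',B,53,78),('jar',J,14,86)):
        d=P[...,:2]-O; u=d@X; v=d@Y
        m=(u>-65)&(u<45)&(abs(v)<52)&(P[...,2]>lo)&(P[...,2]<hi)&((u<-3)|(P[...,2]<hi-6)); m&=(u<-4)|(abs(v)<45)
        print(n,m.sum(),'u',np.round(np.percentile(u[m],[1,50])),'v',np.round(np.percentile(v[m],[1,50,99])),'z',np.round(np.percentile(P[...,2][m],[1,50,99])))
cv2.imwrite('pics/g8.png',np.vstack([cv2.resize(i['pixels'][a:a+120,b:b+160,::-1],None,fx=2.5,fy=2.5,interpolation=cv2.INTER_CUBIC) for i,a,b in((im,145,290),(im2,90,240))]))
E
```

```text
[393.2 164.9 151.7] [ 0.22327965 -1.01465372 -0.80454923] 18.8667
tin 408 u [-16.   1.] v [-36. -17.  20.] z [54. 70. 72.]
jar 452 u [-11.   1.] v [-28. -18.  19.] z [16. 69. 80.]
tin 192 u [-15.  -5.] v [-31.  -5.  30.] z [54. 71. 74.]
jar 266 u [-10.  -5.] v [-22.   4.  24.] z [16. 57. 81.]
```

View pics/g8.png

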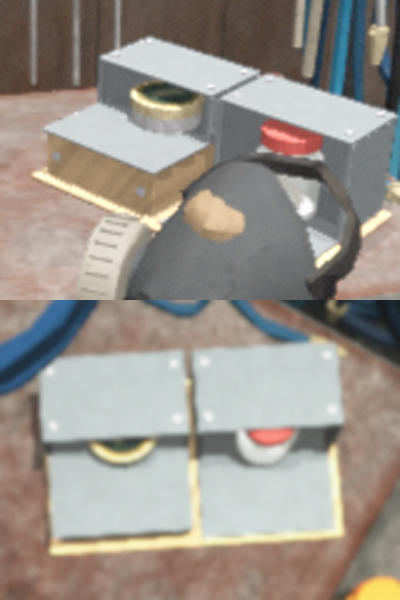

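Both stand upright in their bays: the tin's rear edge is about 15 mm out of 61, the jar's about 10 of 51. I hand in the job.

```bash
python3 -c "
from workcell import ticket
print(ticket.close_job())"
```

```text
the job is handed in; nothing more can be done
None
```

The job is handed in at about 19 s of the 72 s: the jar stands upright in the tall bay and the tin in the low bay, each about three-quarters or more under the top board in the last pictures, with the arm clear; the hand-in returned no verdict.

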